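# Plug a spring-button stop post into a trolley deck socket

### The job

Plug the square stop post into the empty socket on the trolley deck: squeeze its two spring buttons flush so the socket tube can slide over them, then push the post down until both buttons pop out through the latch holes and it is locked, standing by itself. Be gentle - never force the post or lean hard on the socket - and leave the other posts, tools and bins where they are.

Things in the scene. Friction and masses are not known exactly. Their poses are not given: they have to be found in the camera images.
- post_center (a point): The stop post, standing loose: upright square aluminium tube 28 x 28 mm, 110 mm tall, 0.2 to 0.34 kg. Its black foot tapers from 28 to 22 mm square over the lowest 8 mm; the top 12 mm is a rubber cap, also 28 mm square. The point is on its axis, half-way up (55 mm above the foot); z up the post. Its buttons are on its +y and -y faces, centres 40 mm above the foot, so 15 mm below this point.
- button_a (a joint): Round steel spring button, 12 mm across, flat-ended, no ramp (it must be pressed in to enter the tube), on the post's +y face. 0 = out, 5 mm proud; grows as pressed; 0.005 = flush; stops at 0.0056. 3 N starts it, 7 N at flush. Trapped inside the socket tube it reads 0.0026 to 0.005; popped out in a latch hole about 0.
- button_b (a joint): The same button on the post's -y face. Either button may go in either latch hole. With both trapped, pushing the post down the tube takes roughly 5 to 12 N, rising sharply once the buttons have popped out and stop it.
- socket_mouth (a point): The empty socket's open top end: centre of the mouth, level with the rim, 92 mm above the deck; z up. The socket is an upright steel square tube bolted to the deck, 38 mm square outside, 30.4 mm inside (1.2 mm play each side of the post), open down to the deck; its faces look along this point's x and y. The latch holes, 16 mm wide and 15 mm high, are in its +y and -y sides.
- socket: The same empty socket; origin under its centre. Its low flange is 60 x 110 mm, long along y, the sides with the holes. The holes are in a steel collar (41 mm square, below the rim) clamped at a height that differs each time: hole centres are 29 to 46 mm below the rim, to be found by feel. Only the buttons in the holes stop the post; locked, its top is about 24 to 41 mm above the rim.
- socket_full: A second, identical socket, fixed to the deck, already filled with a locked stop post (top 125 mm above the deck). Leave alone. Origin at the centre of its underside.
- spare_center (a point): Bystander: a round post 27 mm in diameter, 97 mm tall, with a wider round rubber cap (34 mm) and no buttons, standing loose. The point is on its axis, half-way up.
- parts_bin: Bystander: small open grey bin 120 x 90 x 55 mm with bolts. Origin under its centre.
- spanner: Bystander: a 170 mm spanner lying on the deck.
- tape: Bystander: a roll of tape lying flat, 90 mm across, 30 mm high. Origin under its centre.
- clamp_block: Bystander: black plastic block 70 x 50 x 35 mm. Origin under its centre.
Things that resemble listed ones, but are neither listed nor needed, are in the scene too. Leave any orange or turquoise look-alike of the socket alone.

How it is judged (in metres and radians):
On the way:
1. the post's buttons are pressed in and under the socket's rim (value of joint each of button_a, button_b above 0.0022 m and z of post_center in the frame of socket_mouth between -0.007 and 0.0135 m and angle between post_center's own z axis and vertical below 0.1 rad and horizontal distance between post_center and socket_mouth below 0.006 m), for 0.05 s.
At the end, for the whole second after the job is handed in: The post stands in the empty socket, at rest and released, within 6 mm of its axis and 0.10 rad of upright, with its buttons' centres 26.5 to 49.5 mm below the rim and both buttons popped out through the latch holes (each pressed in by less than 1.8 mm) (value of joint each of button_a, button_b below 0.0018 m and z of post_center in the frame of socket_mouth between -0.0345 and -0.0115 m and angle between post_center's own z axis and vertical below 0.1 rad and horizontal distance between post_center and socket_mouth below 0.006 m and linear speed of post below 0.02 m/s); the robot touches nothing.
It fails at once if post and socket pressed on each other with more than 30 N (contact force between post and socket above 30 N).
It fails at once if robot pressing on the socket with more than 30 N (contact force between any of the arm, the fingers and socket above 30 N).
It fails at once if the round spare post, bin, spanner, tape or black block moved by more than 30 mm (distance of any of spare_center, parts_bin, spanner, tape, clamp_block from where it was at the start of the episode above 0.03 m).
It fails at once if the filled socket struck or pressed with more than 15 N (contact force between socket_full and anything else above 15 N).
It also fails if it takes over 58 s, if anything falls off the work surface, if the arm or the gripper's body presses on something with over 40 N, if the wrist force passes 120 N, or if a joint passes its speed limit or range.

### The arm

A 6-joint arm with a two-finger parallel gripper is mounted at the origin on the work surface. World frame = base frame: x ahead of the robot, y to its left, z up, the work surface at z = 0. Lengths are in mm, angles in rad, forces in N, time in s.
With the tool pointing down it reaches from about 300 to 750 mm from the base axis. Payload 8.5 kg.
Tool frame: the origin (TCP) lies on the centre line of the jaws, within the pads' length; the fingertips stand ahead of it and the grasp point (between the pads) lies 8 mm behind it (r.tips_ahead is the z of the fingertips in the tool frame, in mm); z points along the fingers, y is the direction in which the jaws open and shut (so a half turn about z gives the same grasp; the last joint's range is limited). The gripper opens to 88 mm and grips with 3 to 60 N. Pads are 18 mm wide; open, the fingers measure 123 mm over their backs; the gripper's body (75 mm by 187 mm) begins 45 mm behind the grasp point.
Start: joints at [1.129, 0.381, 1.297, -0, 1.464, -0.215], TCP at [123.666, 535.899, 249.748] pointing down, gripper open.
Joint ranges: [-3.11, 3.11], [-0.89, 2.33], [0.22, 2.48], [-1.42, 4.56], [0.17, 2.85], [-2.88, 2.88]. Speed limits (rad/s): [2.39, 2.39, 3.14, 3.14, 3.14, 3.14].

### API

Orientations are given as a unit quaternion [x, y, z, w].
In Python, from workcell import r gives the robot as it stands.
- The arm moves only by the shell command python3 -m handwheel 'ROWS' [FORCE]. ROWS is JSON, a list of rows, each a list of 5 numbers: the finger opening in mm, from 0 to 88.1, then the shift along the tool's x, y, z in units of 60 mm (1.0 is 60 mm), then the turn about the tool's z in rad. A call has 1 to 20 rows; each row shifts and turns the commanded pose from where the row before left it, along the tool's axes as they then stand; what a row does not reach is not made up. A row lasts 1/8 s, in which the tool goes at most 62.5 mm and 10.7 degrees, less where a joint would pass 70% of its speed; a pose out of reach is approached as far as the arm can. A call is refused whole if a number of a shift passes 1 or a number of a turn 0.188, either way. A call with a gripper value outside its range is refused whole. The fingers move at their own pace and stop on an object; FORCE is the grip in N (left out, the last holds). Time passes only in rows, so rows that do not move let the fingers close. It gives the time, the measured TCP pose, the force and the opening at its end, in the units of the state.
- r.read_state(): the state, without advancing time (a new reading comes with each control period).
- r.read_camera(name): name is "side" or "top" or "wrist"; returns the picture (384x512x3 uint8, blue, green, red); there is no depth.
- r.camera_info(name): a dict with "fx", "fy", "cx", "cy" (pixels), "R" (3x3) and "t" (3): a world point X has camera coordinates R X + t. Camera axes: x right, y down, z forward; pixel columns grow to the right and rows downward; lengths in mm; the calibration is good to about 2 mm. A picture is of the moment at which its call begins: read the wrist's pose just before it. camera_info takes no time and is no camera call; for the wrist camera it gives the pose at the moment of the call.
- r.close_job(): hands the job in, once; it reports no verdict.
The state is a dict: "time_s": time; "joints": joint angles; "qvel": joint speeds; "tau": joint torques, N m; "ee_pos": TCP position; "eef_rot": TCP orientation; "wrist_force": force on the tool from outside, world axes, zero at the start; "ft_torque": the same for the moment, N m; "opening": finger opening in mm.
Only numpy, scipy, OpenCV 4.12 (cv2) and the standard library are available. Lean on these libraries where they do the work, as an engineer would, in place of code of your own. Each camera call takes 0.05 s, during which the arm holds its last target.

## Working session

There is one attempt and no reset: what is moved stays moved. The work goes in short steps, Python scripts to look and compute and a shell command to move; the robot and the scene stay as the last step left them, time stands still between calls to the robot, and variables do not carry over. Pictures are saved under pics/ and viewed, and the job is handed in when it is done.

```bash
ls; mkdir -p pics
python3 - <<'E'
from workcell import r
import cv2
s=r.read_state(); print(s, r.tips_ahead)
for n in("side","top","wrist"):
    i=r.camera_info(n); print(n,i)
    cv2.imwrite(f"pics/{n}0.png",r.read_camera(n))
E
```

```text
pics
{'time_s': 0.0, 'joints': array([ 1.12868769e+00,  3.81208660e-01,  1.29826125e+00,  5.19728233e-06,
        1.46361412e+00, -2.15317097e-01]), 'qvel': array([-0.00227201, -0.00130647,  0.00033115, -0.00021284, -0.00112388,
        0.00165108]), 'tau': array([-1.19073491e-03, -4.37930310e+01, -2.24552804e+01,  7.13255676e-02,
        3.51782260e-02, -1.02057440e-04]), 'ee_pos': array([123.56125342, 535.66491816, 249.1308014 ]), 'eef_rot': array([ 1.13153156e-01,  9.93577278e-01, -7.04926970e-04, -2.43171349e-04]), 'wrist_force': array([ 0.03344674,  0.5831772 , -0.22281087]), 'ft_torque': array([ 0.02728462, -0.04040891, -0.01216978]), 'opening': 88.10654515402958} 11.0
side {'fx': 455.85526987133665, 'fy': 455.85526987133665, 'cx': 259.9466482534961, 'cy': 191.7339768282841, 'R': array([[ 0.94369166, -0.33048961,  0.0149219 ],
       [-0.19913917, -0.60349013, -0.77210313],
       [ 0.26417728,  0.72565575, -0.63532204]]), 't': array([-478.94292887,  167.87547549,  920.81606018])}
top {'fx': 440.9118709260275, 'fy': 440.9118709260275, 'cx': 247.93435855538155, 'cy': 199.12657950429656, 'R': array([[ 0.01469464, -0.99987542,  0.00576375],
       [-0.9882557 , -0.01540025, -0.15203126],
       [ 0.15210108, -0.00346201, -0.98835888]]), 't': array([   1.97922905,  527.36038572, 1029.25302776])}
wrist {'fx': 273.060593948061, 'fy': 273.060593948061, 'cx': 251.86297571395988, 'cy': 190.70913531456608, 'R': array([[ 0.22468655,  0.97442839, -0.00229493],
       [ 0.9314056 , -0.21407293,  0.29437456],
       [ 0.28635565, -0.06827952, -0.95568737]]), 't': array([-549.26955935,  -39.84099352,  390.55783692])}
```

View pics/side0.png

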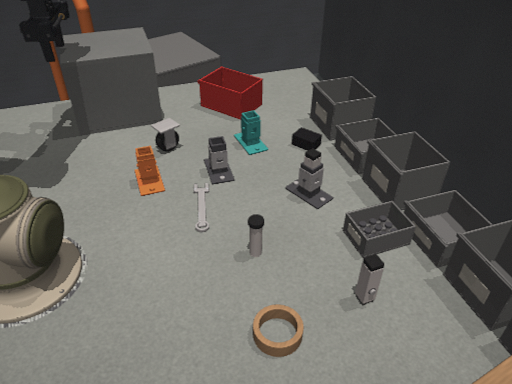

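View pics/top0.png

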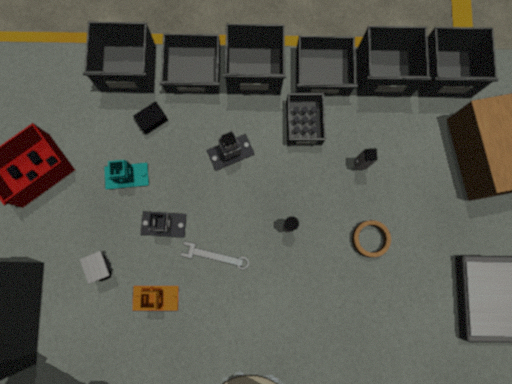

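View pics/wrist0.png

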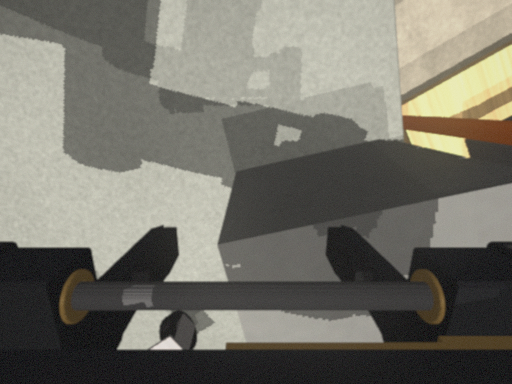

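Run:
```python
import cv2,numpy as np
s=cv2.imread("pics/side0.png");t=cv2.imread("pics/top0.png")
a=cv2.resize(s[240:320,330:410],(400,400),interpolation=cv2.INTER_CUBIC)
b=cv2.resize(s[120:200,180:260],(400,400),interpolation=cv2.INTER_CUBIC)
c=np.hstack([a,b]);cv2.imwrite("pics/c1.png",c)
a=cv2.resize(t[130:190,340:400],(400,400),interpolation=cv2.INTER_CUBIC)
b=cv2.resize(t[195:255,130:190],(400,400),interpolation=cv2.INTER_CUBIC)
cv2.imwrite("pics/c2.png",np.hstack([a,b]))
```

```text
(no output)
```

View pics/c1.png

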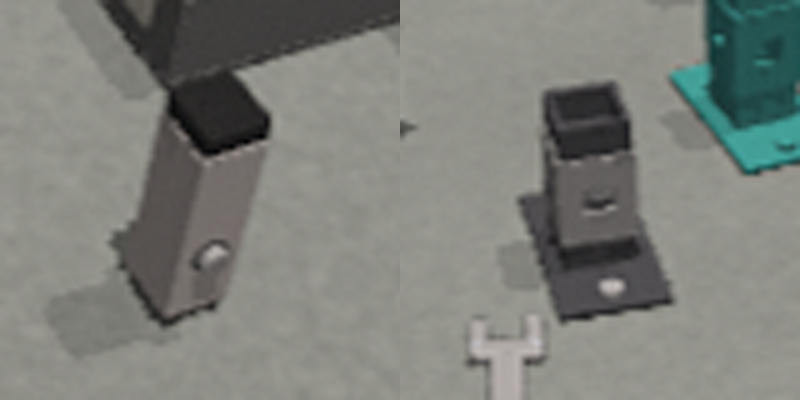

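View pics/c2.png

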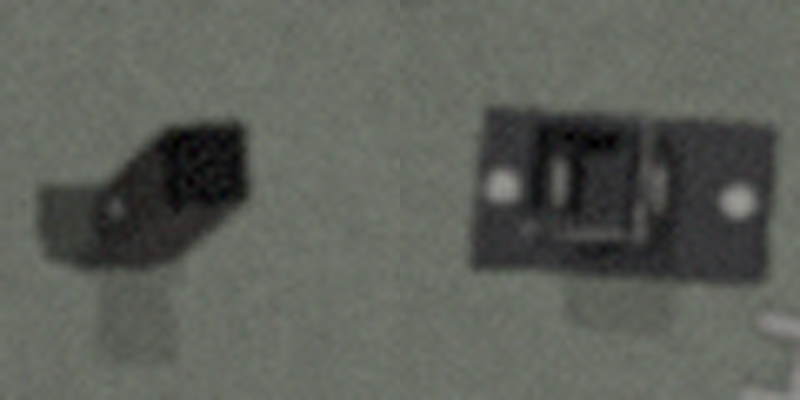

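Candidates for the post: tan square tube with button at side (370,280) / top (367,157); the round spare at side (256,237); the locked post at side (313,158). Candidates for the socket: dark grey and empty at side (218,160) / top (162,223); filled one at side (311,180); orange at (148,165); turquoise at (251,130). The crops confirm the first of each. The post's button faces the side camera, so on its −y face, and a socket hole shows on the −y side. Now I'll measure both.

```bash
cat > h.py <<'E'
import numpy as np
from workcell import r
def ray(n,uv):
    i=r.camera_info(n);R=i["R"];t=i["t"];u,v=uv
    d=R.T@np.array([(u-i["cx"])/i["fx"],(v-i["cy"])/i["fy"],1]);c=-R.T@t
    return c,d
def onz(n,uv,z):
    c,d=ray(n,uv);return c+d*(z-c[2])/d[2]
def proj(n,X):
    i=r.camera_info(n);p=i["R"]@np.array(X)+i["t"];return np.array([i["fx"]*p[0]/p[2]+i["cx"],i["fy"]*p[1]/p[2]+i["cy"]])
def tri(a,b):
    (c1,d1),(c2,d2)=a,b
    A=np.stack([d1,-d2],1);s=np.linalg.lstsq(A,c2-c1,rcond=None)[0]
    p,q=c1+s[0]*d1,c2+s[1]*d2
    return (p+q)/2,np.linalg.norm(p-q)
E
python3 - <<'E'
from h import *
import cv2
def cap(n,box,th):
    im=cv2.imread(f"pics/{n}0.png");x0,y0,x1,y1=box
    g=im[y0:y1,x0:x1].max(2);g=cv2.resize(g,None,fx=8,fy=8,interpolation=cv2.INTER_CUBIC)
    m=(g<th).astype(np.uint8)
    cs,_=cv2.findContours(m,cv2.RETR_EXTERNAL,cv2.CHAIN_APPROX_NONE)
    c=max(cs,key=cv2.contourArea);a=cv2.contourArea(c)/64
    rc=cv2.minAreaRect(c);b=cv2.boxPoints(rc)/8+[x0-.44,y0-.44]
    cv2.imwrite(f"pics/m_{n}.png",cv2.cvtColor(g,cv2.COLOR_GRAY2BGR)//1*1|(m*120)[...,None])
    return a,b
for th in(28,36,44):
    a,b=cap("top",(340,130,400,190),th)
    P=[onz("top",q,110) for q in b]
    print(th,a,b.round(1).tolist(),np.mean(P,0).round(1),[(P[i]-P[i-1])[:2].round(1).tolist() for i in range(2)])
im=cv2.imread("pics/top0.png")
print(im[145:165:2,355:382].max(2))
# flange socket
g=cv2.resize(im[195:255,130:196],None,fx=8,fy=8,interpolation=cv2.INTER_CUBIC).max(2)
m=(g<82).astype(np.uint8)
cs,_=cv2.findContours(m,cv2.RETR_EXTERNAL,cv2.CHAIN_APPROX_NONE)
c=max(cs,key=cv2.contourArea);b=cv2.boxPoints(cv2.minAreaRect(c))/8+[130-.44,195-.44]
P=[onz("top",q,6) for q in b];print(b.round(1).tolist(),np.round(P,1).tolist(),np.mean(P,0).round(1))
cv2.imwrite("pics/m_s.png",np.hstack([g,m*200]))
E
```

```text
28 112.703125 [[363.0, 149.9], [374.8, 148.1], [376.6, 159.6], [364.7, 161.4]] [ 624.5 -269.1  110. ] [[27.1, 3.4], [4.8, -27.5]]
36 131.6640625 [[362.7, 149.5], [375.3, 148.4], [376.5, 160.6], [363.8, 161.8]] [ 623.7 -268.7  110. ] [[28.9, 1.9], [3.3, -29.3]]
44 242.6171875 [[349.4, 157.3], [373.3, 144.9], [379.8, 157.3], [355.9, 169.7]] [ 618.3 -257.   110. ] [[28.9, 14.2], [30.5, -56.0]]
[[111 107 113 109 104 106 110 109 109 114 109 113 105 115 114 111 112 111
  113 113 112 111 110 108 112 112 115]
 [106 111 103 110 109 112 112 110 113 112 111 111 106 108 100 101 105 100
  103  93 101 109 113 113 114 111 113]
 [106 111 108 104 108 114 113 107  97  77  52  49  41  44  36  33  38  32
   36  37  36  61  93 112 114 107 114]
 [107 104 111 109 102 107  89  68  42  25  22   3  26  22  30  14  30  20
   18  21  25  59  94 117 116 117 120]
 [109 111 103 103  95  66  40  39  42  33  11  20  25  14  15  38  26  24
   30  25  14  52  93 113 113 113 116]
 [111 105  88  66  42  36  42  39  44  33  23  23  21  29  12  20  34  27
   28  23  23  45  89 109 115 112 111]
 [ 79  64  40  34  32  36  37  37  37  31  10  18  33  11  25  28  23  22
   35  26  23  34  74 101 111 111 109]
 [ 43  45  52  44  35  41  38  40  38  32  23  13  24  18  22  14  18  24
   21  28  27  39  80 107 109 116 107]
 [ 46  62  76  62  36  36  40  37  41  43  43  23  42  44  47  37  40  43
   54  65  76  97 100 114 110 111 116]
 [ 47  41  41  34  38  38  44  46  42  50  46  53  47  49  46  44  53  63
   84  97 108 118 109 110 109 111 111]]
[[139.7, 235.1], [141.3, 210.2], [186.3, 213.1], [184.7, 238.0]] [[438.4, 275.8, 6.0], [500.6, 275.0, 6.0], [495.0, 162.7, 6.0], [432.9, 164.5, 6.0]] [466.7 219.5   6. ]
```

Run:
```python
from h import *
from scipy.spatial.transform import Rotation as Ro
for z in(0,120,200): print(z,[onz("top",p,z).round(0).tolist() for p in((43,262),(43,375),(35,310))],[onz("side",p,z).round(0).tolist() for p in((58,45),(155,38),(155,118),(75,128))])
s=r.read_state();R=Ro.from_quat(s["eef_rot"]).as_matrix()
print(R.round(3), proj("top",s["ee_pos"]),proj("side",s["ee_pos"]))
i=r.camera_info("wrist");C=-i["R"].T@i["t"];print("cam in tool",R.T@(C-s["ee_pos"]),(i["R"]@R).round(3))
print(proj("wrist",s["ee_pos"]))
# goal
a=np.deg2rad(5)
for g in [(624,-269,250),]:
  print("shift units tool",(R.T@(np.array(g)-s["ee_pos"])/60).round(2))
```

```text
0 [[369.0, 511.0, 0.0], [105.0, 489.0, 0.0], [254.0, 521.0, 0.0]] [[77.0, 1231.0, 0.0], [460.0, 1192.0, 0.0], [353.0, 538.0, 0.0], [119.0, 552.0, 0.0]]
120 [[369.0, 457.0, 120.0], [133.0, 437.0, 120.0], [266.0, 465.0, 120.0]] [[105.0, 906.0, 120.0], [424.0, 874.0, 120.0], [335.0, 328.0, 120.0], [140.0, 340.0, 120.0]]
200 [[368.0, 420.0, 200.0], [152.0, 402.0, 200.0], [274.0, 428.0, 200.0]] [[123.0, 689.0, 200.0], [399.0, 661.0, 200.0], [322.0, 188.0, 200.0], [153.0, 198.0, 200.0]]
[[-0.974  0.225 -0.   ]
 [ 0.225  0.974 -0.001]
 [ 0.    -0.001 -1.   ]] [-44.48567256 397.08242751] [53.68229484 48.2743608 ]
cam in tool [  76.9773604     0.2267519  -134.44863315] [[ 0.     1.     0.001]
 [-0.956  0.    -0.295]
 [-0.295 -0.001  0.956]]
[251.68922504 252.04015675]
shift units tool [-11.14 -11.19  -0.  ]
```

Run:
```python
import cv2
s=cv2.imread("pics/side0.png")
cv2.imwrite("pics/c3.png",cv2.resize(s[0:150,0:240],(800,500),interpolation=cv2.INTER_CUBIC))
```

```text
(no output)
```

View pics/c3.png

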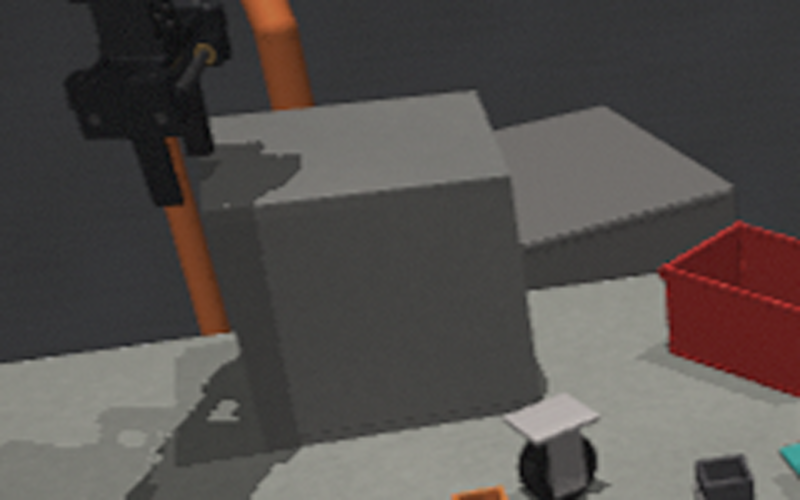

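```bash
python3 -m handwheel '[[88,0,0,-1,0],[88,0,-1,0,0],[88,0,-1,0,0],[88,-0.75,-0.65,0,0],[88,-0.75,-0.65,0,0],[88,-0.75,-0.65,0,0],[88,-0.75,-0.65,0,0],[88,-0.75,-0.65,0,0],[88,-0.75,-0.65,0,0],[88,-0.75,-0.65,0,0],[88,-0.75,-0.65,0,0],[88,-0.75,-0.65,0,0],[88,-0.75,-0.65,0,0],[88,-0.75,-0.65,0,0],[88,-0.75,-0.65,0,0],[88,-0.75,-0.65,0,0],[88,-0.75,-0.65,0,0],[88,-0.64,-0.1,0,0],[88,0,0,0.5,-0.155],[88,0,0,0.5,-0.155]]'
python3 - <<'E'
from h import *
import cv2
s=r.read_state();print(s["time_s"],s["ee_pos"],s["eef_rot"],s["qvel"].round(3),s["joints"].round(2),s["wrist_force"])
cv2.imwrite("pics/w1.png",r.read_camera("wrist"))
E
```

```text
time_s: 2.65
ee_pos: [624.1, -269.4, 248.1]
eef_rot: [-0.044, 0.999, 0.0, -0.0]
wrist_force: [-0.3, -0.0, 0.1]
opening: 88.5
2.65 [ 624.08735379 -269.41676266  248.10854337] [-4.40732000e-02  9.99028239e-01  2.23826644e-04 -2.83374577e-04] [ 1.000e-03  8.300e-02  5.200e-01 -0.000e+00 -5.890e-01 -1.232e+00] [-0.58  0.62  0.88  0.    1.64 -2.24] [-0.25558887 -0.01995421  0.14482623]
```

View pics/w1.png

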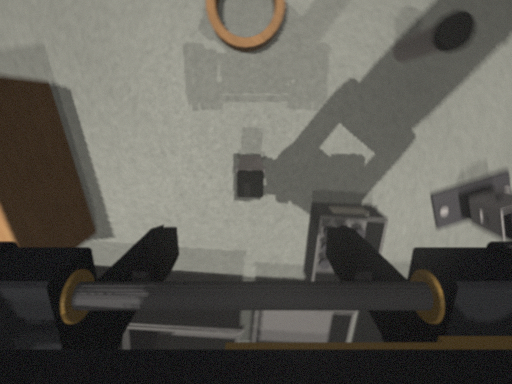

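```bash
python3 -m handwheel '[[88,0,0,0,0],[88,0,0,0,0]]'
python3 - <<'E'
from h import *
import cv2
from scipy.spatial.transform import Rotation as Ro
s=r.read_state();R=Ro.from_quat(s["eef_rot"]).as_matrix();print(s["time_s"],s["ee_pos"],R.round(4).tolist(),s["qvel"].round(3))
i=r.camera_info("wrist");print((R.T@(-i["R"].T@i["t"]-s["ee_pos"])).round(1))
im=r.read_camera("wrist");cv2.imwrite("pics/w2.png",im)
x0,y0=215,140
c=cv2.resize(im[y0:210,x0:285],None,fx=8,fy=8,interpolation=cv2.INTER_CUBIC);cv2.imwrite("pics/w2c.png",c)
g=c.max(2)
for th in(28,36,44):
    m=(g<th).astype(np.uint8)
    cs,_=cv2.findContours(m,cv2.RETR_EXTERNAL,cv2.CHAIN_APPROX_NONE)
    k=max(cs,key=cv2.contourArea);b=cv2.boxPoints(cv2.minAreaRect(k))/8+[x0-.44,y0-.44]
    P=np.array([onz("wrist",q,110) for q in b])
    print(th,b.round(1).tolist(),P.mean(0).round(1),[(P[j]-P[j-1])[:2].round(1).tolist() for j in range(2)])
E
```

```text
time_s: 2.95
ee_pos: [624.2, -269.4, 251.5]
eef_rot: [-0.04, 0.999, -0.001, 0.001]
wrist_force: [-0.6, -0.3, 0.2]
opening: 87.8
2.95 [ 624.17268445 -269.36743497  251.52230841] [[-0.9967, -0.0807, 0.0022], [-0.0807, 0.9967, -0.0015], [-0.0021, -0.0017, -1.0]] [ 0.    -0.003  0.002  0.    -0.007 -0.011]
[  76.9    0.5 -134.5]Traceback (most recent call last):
  File "<stdin>", line 13, in <module>
ValueError: max() iterable argument is empty
```

View pics/w2c.png

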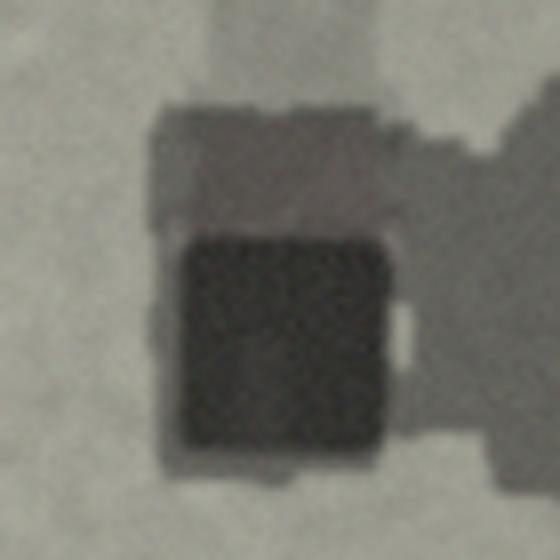

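Run:
```python
from h import *
import cv2
from scipy.spatial.transform import Rotation as Ro
s=r.read_state();R=Ro.from_quat(s["eef_rot"]).as_matrix()
im=cv2.imread("pics/w2.png");x0,y0=215,140
g=cv2.resize(im[y0:210,x0:285],None,fx=8,fy=8,interpolation=cv2.INTER_CUBIC).max(2)
for th in(58,66,74):
    m=(g<th).astype(np.uint8)
    cs,_=cv2.findContours(m,cv2.RETR_EXTERNAL,cv2.CHAIN_APPROX_NONE)
    k=max(cs,key=cv2.contourArea);b=cv2.boxPoints(cv2.minAreaRect(k))/8+[x0-.44,y0-.44]
    P=np.array([onz("wrist",q,110) for q in b])
    d=(P[1]-P[0]);
    print(th,b.round(1).tolist(),P.mean(0).round(1),[(P[j]-P[j-1])[:2].round(1).tolist() for j in range(2)],"tool",(R.T@(P.mean(0)-s["ee_pos"])).round(1),"edges in tool",(R.T@d).round(1))
```

```text
58 [[237.3, 195.1], [237.9, 169.4], [263.1, 170.0], [262.4, 195.7]] [ 624.  -271.2  110. ] [[1.5, -26.7], [-28.0, -1.2]] tool [  0.7  -1.6 141.5] edges in tool [28.   1.1 -0.1]
66 [[236.9, 195.4], [237.7, 168.9], [263.4, 169.6], [262.6, 196.1]] [ 623.9 -271.3  110. ] [[1.4, -27.3], [-28.8, -1.1]] tool [  0.7  -1.7 141.5] edges in tool [28.8  1.2 -0.1]
74 [[236.6, 195.9], [237.2, 168.6], [263.7, 169.1], [263.2, 196.4]] [ 623.9 -271.3  110. ] [[1.8, -28.2], [-29.6, -1.4]] tool [  0.7  -1.7 141.5] edges in tool [29.6  1.  -0.1]
```

```bash
python3 -m handwheel '[[88,0.01,-0.028,0.8,0.04],[88,0,0,0.8,0],[88,0,0,0.8,0],[88,0,0,0.5,0],[88,0,0,0.1,0],[88,0,0,0,0]]'
python3 - <<'E'
from h import *
import cv2
s=r.read_state();print(s["ee_pos"],s["wrist_force"])
a=r.read_camera("side")
cv2.imwrite("pics/s3.png",cv2.resize(a[180:340,280:460],(720,640))[:600])
cv2.imwrite("pics/w3.png",r.read_camera("wrist"))
E
```

```text
time_s: 3.75
ee_pos: [624.0, -271.3, 71.2]
eef_rot: [-0.021, 1.0, -0.001, 0.001]
wrist_force: [-0.4, 0.1, -0.1]
opening: 88.1
[ 623.99352433 -271.28168947   71.19070834] [-0.36324923  0.06794465 -0.14334862]
```

View pics/s3.png

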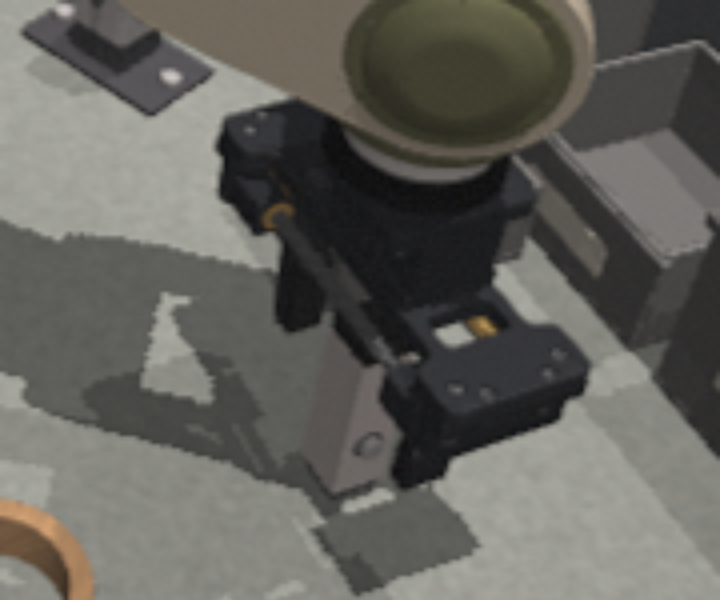

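View pics/w3.png

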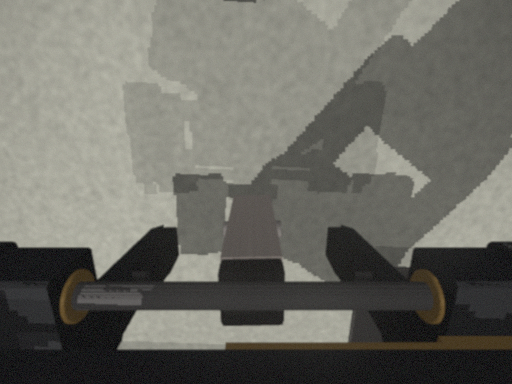

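```bash
python3 -m handwheel '[[88,0,0,0.1,0],[88,0,0,0.07,0],[88,0,0,0,0]]';python3 -m handwheel '[[88,0,0,0.03,0],[88,0,0,0,0]]' ;python3 -m handwheel '[[88,0,0,0.03,0],[88,0,0,0,0]]'
```

```text
time_s: 4.22
ee_pos: [623.2, -270.8, 59.2]
eef_rot: [-0.022, 1.0, 0.0, -0.0]
wrist_force: [-0.0, 0.5, -0.6]
opening: 88.1
time_s: 4.47
ee_pos: [623.4, -270.9, 57.7]
eef_rot: [-0.022, 1.0, 0.0, -0.0]
wrist_force: [-0.0, 0.5, 0.0]
opening: 88.2
time_s: 4.72
ee_pos: [623.3, -270.9, 55.8]
eef_rot: [-0.022, 1.0, 0.0, -0.0]
wrist_force: [0.4, 1.1, 0.9]
opening: 88.0
```

```bash
python3 -m handwheel '[[88,0,0,0.02,0],[88,0,0,0,0]]' ;python3 -m handwheel '[[88,0,0,0.02,0],[88,0,0,0,0],[88,0,0,0,0]]'
python3 - <<'E'
from h import *
import cv2
a=r.read_camera("side")
cv2.imwrite("pics/s4.png",cv2.resize(a[220:340,320:460],(700,600)))
E
```

```text
time_s: 4.97
ee_pos: [623.4, -270.9, 54.6]
eef_rot: [-0.022, 1.0, 0.0, -0.0]
wrist_force: [0.7, 0.5, 0.4]
opening: 87.8
time_s: 5.35
ee_pos: [623.4, -270.9, 53.6]
eef_rot: [-0.022, 1.0, -0.0, 0.0]
wrist_force: [1.0, -0.0, -0.3]
opening: 87.9
```

View pics/s4.png

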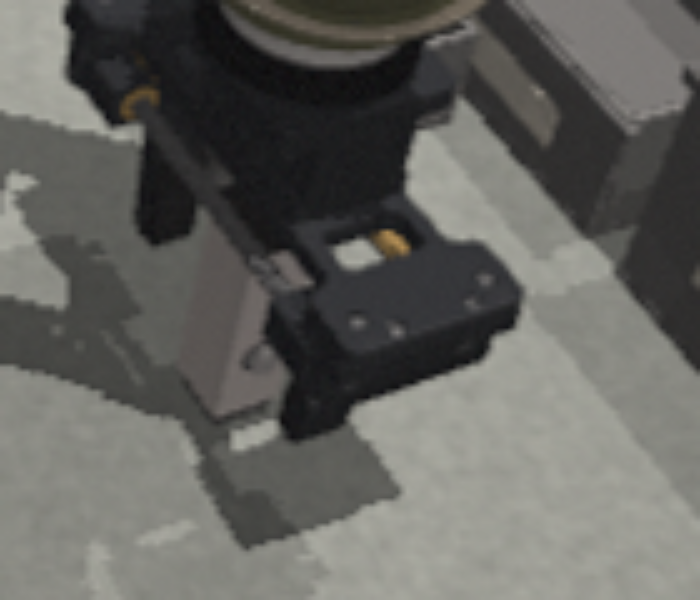

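```bash
python3 -m handwheel '[[40,0,0,0,0],[40,0,0,0,0],[40,0,0,0,0]]' 30; python3 -m handwheel '[[24,0,0,0,0],[24,0,0,0,0],[24,0,0,0,0],[24,0,0,0,0]]' 30
python3 - <<'E'
from h import *
import cv2
a=r.read_camera("side")
cv2.imwrite("pics/s5.png",cv2.resize(a[220:340,320:460],(700,600)))
print(r.read_state()["opening"],r.read_state()["wrist_force"])
E
```

```text
time_s: 5.78
ee_pos: [623.4, -270.9, 53.6]
eef_rot: [-0.022, 1.0, -0.0, 0.0]
wrist_force: [0.7, -0.6, 0.4]
opening: 60.3
time_s: 6.28
ee_pos: [623.4, -270.9, 53.5]
eef_rot: [-0.022, 1.0, 0.0, 0.0]
wrist_force: [-1.4, 0.1, 1.0]
opening: 28.2
28.01379530211976 [ 0.20288352 -0.1281056   0.67759107]
```

View pics/s5.png

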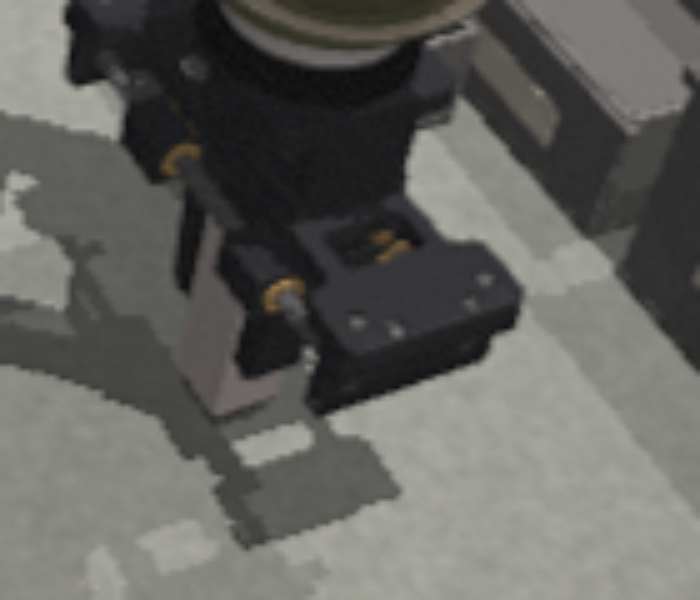

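```bash
python3 -m handwheel '[[24,0,0,-0.2,0],[24,0,0,-0.5,0],[24,0,0,-0.6,0],[24,0,0,-0.7,0],[24,0,0,-0.67,0],[24,0.21,0.62,0,0],[24,0.21,0.62,0,0],[24,0.21,0.62,0,0],[24,0.21,0.62,0,0],[24,0.21,0.62,0,0],[24,0.21,0.62,0,0],[24,0.21,0.62,0,0],[24,0.21,0.62,0,0],[24,0.21,0.62,0,0],[24,0.21,0.62,0,0],[24,0.21,0.58,0,0],[24,0,0,0,0.092],[24,0,0,0,0],[24,0,0,0,0]]' 40
python3 - <<'E'
from h import *
import cv2
from scipy.spatial.transform import Rotation as Ro
s=r.read_state();R=Ro.from_quat(s["eef_rot"]).as_matrix();print(s["time_s"],s["ee_pos"],R.round(4).tolist(),s["qvel"].round(3),s["opening"],s["wrist_force"])
cv2.imwrite("pics/w4.png",r.read_camera("wrist"))
i=r.camera_info("wrist");print(i["R"].tolist(),i["t"].tolist())
cv2.imwrite("pics/s6.png",r.read_camera("side"))
E
```

```text
time_s: 8.7
ee_pos: [467.4, 129.2, 214.0]
eef_rot: [0.024, 1.0, -0.0, 0.0]
wrist_force: [-0.3, -0.3, -2.5]
opening: 27.3
8.7 [467.42945192 129.2311636  214.00075735] [[-0.9989, 0.0476, 0.0003], [0.0476, 0.9989, -0.0], [-0.0003, -0.0, -1.0]] [-0.006  0.003  0.002 -0.    -0.001  0.007] 27.338105658601727 [-0.321605   -0.29208806 -2.50127503]
[[0.04793074817247059, 0.9988498299464809, -0.0012886409564185537], [0.9545558151677881, -0.04542525187715493, 0.2945500674270126], [0.2941527479201714, -0.015348084824641069, -0.9556351799631639]] [-151.38352276833123, -469.43355817981734, 220.06395609669755]
```

View pics/w4.png

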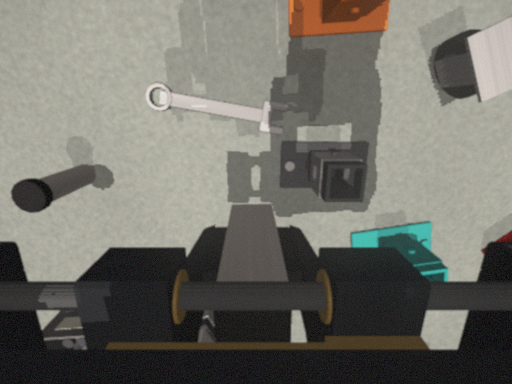

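View pics/s6.png

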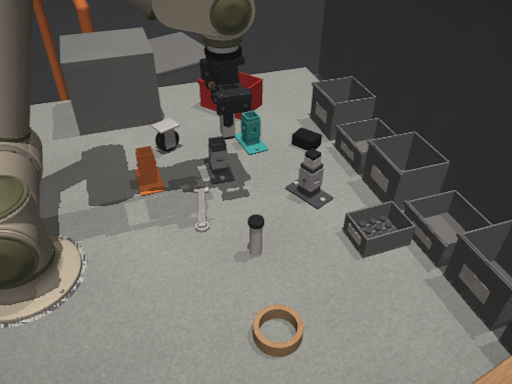

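Run:
```python
import cv2
im=cv2.imread("pics/w4.png")
cv2.imwrite("pics/w4c.png",cv2.resize(im[140:210,300:380],None,fx=8,fy=8,interpolation=cv2.INTER_CUBIC))
cv2.imwrite("pics/w4d.png",cv2.resize(im[195:265,212:292],None,fx=8,fy=8,interpolation=cv2.INTER_CUBIC))
```

```text
(no output)
```

View pics/w4c.png

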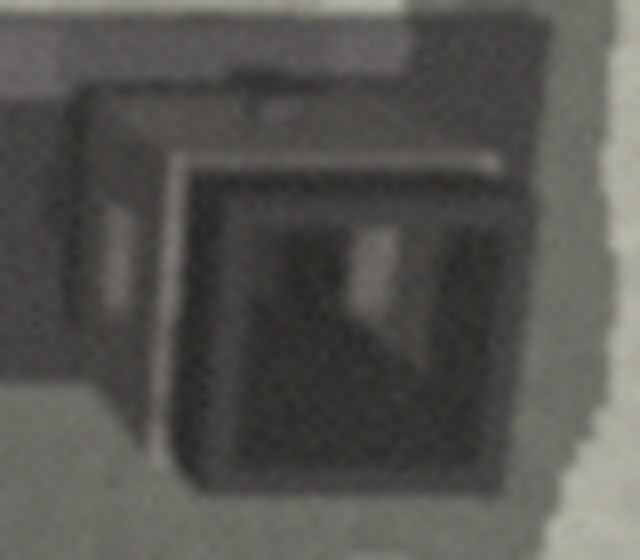

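View pics/w4d.png

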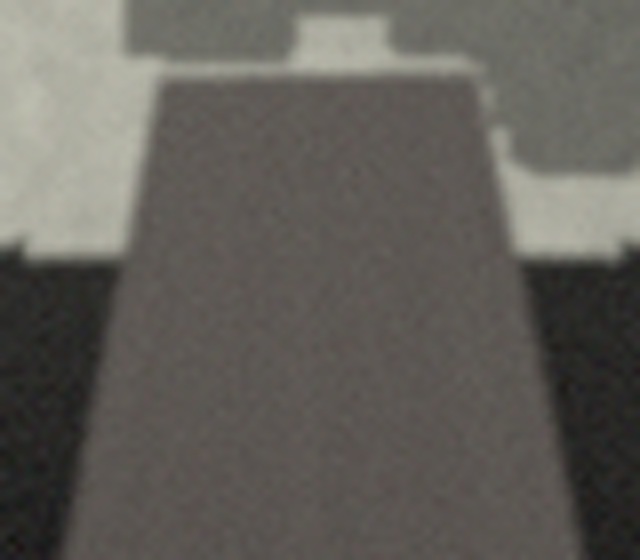

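Run:
```python
from h import *
import cv2
im=cv2.imread("pics/w4.png").max(2).astype(float)
print("cols 318-370, rows 170-195 bands")
for a,b in((172,180),(188,196)): print(a,b,list(zip(range(316,372),im[a:b,316:372].mean(0).round().astype(int))))
for a,b in((330,336),(350,356)): print(a,b,list(zip(range(155,206),im[155:206,a:b].mean(1).round().astype(int))))
c=proj("wrist",[467,219,92]);print(c)
for d in([19,0,0],[-19,0,0],[0,19,0],[0,-19,0],[15.2,0,0],[-15.2,0,0],[0,15.2,0],[0,-15.2,0]): print(d,(proj("wrist",np.array([467,219,92])+d)-c).round(1))
```

```text
cols 318-370, rows 170-195 bands
172 180 [(316, np.int64(80)), (317, np.int64(68)), (318, np.int64(66)), (319, np.int64(78)), (320, np.int64(106)), (321, np.int64(110)), (322, np.int64(82)), (323, np.int64(52)), (324, np.int64(44)), (325, np.int64(46)), (326, np.int64(52)), (327, np.int64(58)), (328, np.int64(66)), (329, np.int64(66)), (330, np.int64(64)), (331, np.int64(59)), (332, np.int64(54)), (333, np.int64(55)), (334, np.int64(53)), (335, np.int64(50)), (336, np.int64(46)), (337, np.int64(45)), (338, np.int64(45)), (339, np.int64(47)), (340, np.int64(48)), (341, np.int64(47)), (342, np.int64(53)), (343, np.int64(70)), (344, np.int64(91)), (345, np.int64(100)), (346, np.int64(100)), (347, np.int64(99)), (348, np.int64(90)), (349, np.int64(79)), (350, np.int64(69)), (351, np.int64(68)), (352, np.int64(69)), (353, np.int64(66)), (354, np.int64(58)), (355, np.int64(52)), (356, np.int64(49)), (357, np.int64(50)), (358, np.int64(50)), (359, np.int64(50)), (360, np.int64(52)), (361, np.int64(53)), (362, np.int64(60)), (363, np.int64(66)), (364, np.int64(70)), (365, np.int64(76)), (366
[... 3018 characters left out ...]
), (184, np.int64(61)), (185, np.int64(58)), (186, np.int64(54)), (187, np.int64(54)), (188, np.int64(52)), (189, np.int64(52)), (190, np.int64(51)), (191, np.int64(53)), (192, np.int64(52)), (193, np.int64(52)), (194, np.int64(53)), (195, np.int64(54)), (196, np.int64(52)), (197, np.int64(55)), (198, np.int64(59)), (199, np.int64(67)), (200, np.int64(69)), (201, np.int64(78)), (202, np.int64(101)), (203, np.int64(108)), (204, np.int64(110)), (205, np.int64(110))]
[343.8528657  184.03004991]
[19, 0, 0] [-1.  18.4]
[-19, 0, 0] [  1.  -19.2]
[0, 19, 0] [19.6 -0.9]
[0, -19, 0] [-19.6   0.9]
[15.2, 0, 0] [-0.8 14.8]
[-15.2, 0, 0] [  0.8 -15.3]
[0, 15.2, 0] [15.7 -0.7]
[0, -15.2, 0] [-15.6   0.7]
```

Run:
```python
from h import *
from scipy.spatial.transform import Rotation as Ro
s=r.read_state();R=Ro.from_quat(s["eef_rot"]).as_matrix()
m=onz("wrist",(345.5,183.3),92);print("mouth",m, "tool units",(R.T@(m-s["ee_pos"])/60).round(3))
# held post: foot bottom far edge at crop y75->row 195+75/8-.44, cols at y=260: 127..515 
row=195+75/8-.44
for z in(s["ee_pos"][2]-53.5+8,):
  l=onz("wrist",(212+160/8-.44,row),z);q=onz("wrist",(212+478/8-.44,row),z)
  for p in(l,q,(l+q)/2): print("foot edge in tool",(R.T@(p-s["ee_pos"])).round(1))
print(proj("top",m),proj("side",m))
```

```text
mouth [466.33593557 220.56366936  92.        ] tool units [0.093 1.521 2.031]
foot edge in tool [ 11.8 -14.1  45.5]
foot edge in tool [11.8 13.8 45.5]
foot edge in tool [11.8 -0.1 45.5]
[155.60910816 220.60079519] [216.02230027 140.35075464]
```

```bash
python3 -m handwheel '[[24,0.06,0.5,0,0],[24,0.058,0.52,0,0],[24,0,0.5,0,0],[24,0,0,0.5,0],[24,0,0,0.4,0],[24,0,0,0,0],[24,0,0,0,0]]' 40
python3 - <<'E'
from h import *
import cv2
from scipy.spatial.transform import Rotation as Ro
s=r.read_state();R=Ro.from_quat(s["eef_rot"]).as_matrix();print(s["ee_pos"],s["opening"])
a=r.read_camera("wrist");cv2.imwrite("pics/w5.png",a)
b=r.read_camera("side");t=r.read_camera("top")
o=np.hstack([cv2.resize(x,(400,400),interpolation=cv2.INTER_CUBIC) for x in(b[90:190,170:270],a[150:270,192:312])])
cv2.imwrite("pics/c5.png",o)
E
```

```text
time_s: 9.68
ee_pos: [465.3, 220.9, 160.7]
eef_rot: [0.024, 1.0, 0.0, 0.001]
wrist_force: [-0.2, 0.4, -2.3]
opening: 27.8
[465.3162275  220.86830355 160.68629554] 27.799023871695322
```

View pics/c5.png

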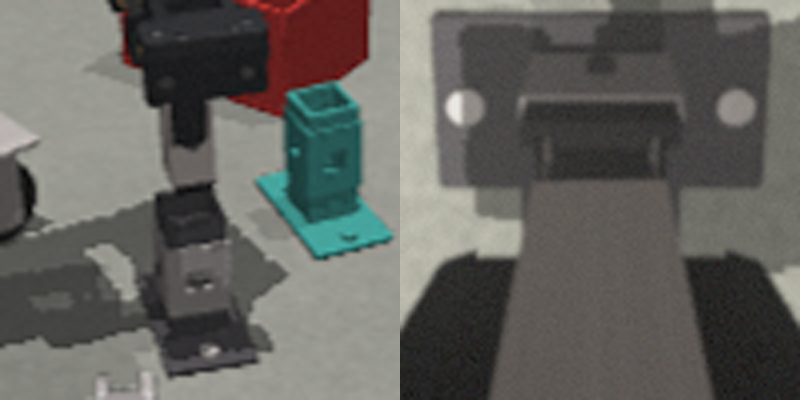

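Run:
```python
from h import *
import cv2
from scipy.spatial.transform import Rotation as Ro
s=r.read_state();R=Ro.from_quat(s["eef_rot"]).as_matrix()
im=cv2.imread("pics/w5.png").max(2).astype(float)
print([(i,int(v)) for i,v in enumerate(im[172:210,240:262].mean(1),172)])
print([(i,int(v)) for i,v in enumerate(im[184:187,225:282].mean(0),225)])
print([(i,int(v)) for i,v in enumerate(im[208:214,222:284].mean(0),222)])
p=s["ee_pos"]
for dx in(17.2,13.4,21,): 
  for x,z in((dx,92),): X=p+R@np.array([x-0,0,0]);X[2]=z;print("tool x",x,"z92",proj("wrist",X).round(1))
for x,z in((12,115.2),(13,115.2),(12,107.2)): X=p+R@np.array([x,0,0]);X[2]=z;print(x,z,proj("wrist",X).round(1))
# expected from mouth estimate
m=np.array([466.34,220.56,92.]);
for x in(19,15.2):
  for y in (-19,19,-15.2,15.2): print(x,y,proj("wrist",m+R@np.array([x,y,0])).round(1))
```

```text
[(172, 77), (173, 80), (174, 80), (175, 82), (176, 81), (177, 83), (178, 98), (179, 102), (180, 80), (181, 57), (182, 49), (183, 50), (184, 49), (185, 50), (186, 52), (187, 58), (188, 57), (189, 58), (190, 58), (191, 59), (192, 59), (193, 58), (194, 54), (195, 50), (196, 48), (197, 49), (198, 48), (199, 48), (200, 50), (201, 48), (202, 48), (203, 59), (204, 85), (205, 95), (206, 96), (207, 96), (208, 96), (209, 96)]
[(225, 69), (226, 78), (227, 83), (228, 77), (229, 64), (230, 54), (231, 53), (232, 57), (233, 53), (234, 51), (235, 54), (236, 53), (237, 53), (238, 52), (239, 51), (240, 52), (241, 54), (242, 48), (243, 49), (244, 52), (245, 50), (246, 51), (247, 47), (248, 49), (249, 51), (250, 51), (251, 48), (252, 51), (253, 50), (254, 50), (255, 52), (256, 49), (257, 48), (258, 50), (259, 51), (260, 51), (261, 51), (262, 50), (263, 50), (264, 45), (265, 50), (266, 50), (267, 50), (268, 48), (269, 48), (270, 48), (271, 49), (272, 47), (273, 49), (274, 51), (275, 61), (276, 80), (277, 83), (278, 72), (279, 70), (280, 69), (281, 68)]
[(222, 113), (223, 114), (224, 114), (225, 113), (22
[... 280 characters left out ...]
96), (252, 96), (253, 95), (254, 96), (255, 98), (256, 96), (257, 95), (258, 97), (259, 96), (260, 94), (261, 95), (262, 95), (263, 95), (264, 95), (265, 96), (266, 95), (267, 96), (268, 96), (269, 97), (270, 95), (271, 96), (272, 92), (273, 81), (274, 72), (275, 79), (276, 99), (277, 107), (278, 109), (279, 112), (280, 111), (281, 112), (282, 113), (283, 112)]
tool x 17.2 z92 [251.6 187. ]
tool x 13.4 z92 [251.6 191.7]
tool x 21 z92 [251.6 182.3]
12 115.2 [251.6 203.6]
13 115.2 [251.6 202.2]
12 107.2 [251.6 199.8]
19 -19 [226.7 186.2]
19 19 [275.8 186.3]
19 -15.2 [231.6 186.2]
19 15.2 [270.8 186.3]
15.2 -19 [226.8 190.9]
15.2 19 [275.6 191. ]
15.2 -15.2 [231.7 190.9]
15.2 15.2 [270.7 190.9]
```

```bash
python3 -m handwheel '[[24,0,0,0.15,0],[24,0,0,0.1,0],[24,0,0,0.05,0],[24,0,0,0,0]]' 40;python3 -m handwheel '[[24,0,0,0.05,0],[24,0,0,0.05,0],[24,0,0,0,0]]' 40
```

```text
time_s: 10.32
ee_pos: [464.6, 220.9, 141.5]
eef_rot: [0.024, 1.0, -0.0, -0.0]
wrist_force: [0.1, -1.0, -2.7]
opening: 27.8
time_s: 10.7
ee_pos: [464.6, 220.9, 135.5]
eef_rot: [0.024, 1.0, -0.0, -0.0]
wrist_force: [-0.1, -0.8, -2.0]
opening: 27.8
```

```bash
python3 -m handwheel '[[24,0,0,0.06,0],[24,0,0,0.06,0],[24,0,0,0,0]]' 40;python3 -m handwheel '[[24,0,0,0.06,0],[24,0,0,0.06,0],[24,0,0,0.06,0],[24,0,0,0,0],[24,0,0,0,0]]' 40
```

```text
time_s: 11.08
ee_pos: [464.6, 220.9, 128.2]
eef_rot: [0.024, 1.0, -0.0, -0.0]
wrist_force: [0.8, -0.1, -2.4]
opening: 27.6
time_s: 11.7
ee_pos: [464.8, 221.0, 117.8]
eef_rot: [0.024, 1.0, 0.0, 0.0]
wrist_force: [-0.0, -0.5, -3.0]
opening: 28.0
```

```bash
python3 -m handwheel '[[24,0,0,0.05,0],[24,0,0,0.03,0],[24,0,0,0,0]]' 40;python3 -m handwheel '[[24,0,0,0.03,0],[24,0,0,0.03,0],[24,0,0,0,0]]' 40;python3 -m handwheel '[[24,0,0,0.03,0],[24,0,0,0.02,0],[24,0,0,0,0]]' 40
```

```text
time_s: 12.08
ee_pos: [464.6, 220.9, 112.8]
eef_rot: [0.024, 1.0, -0.0, -0.0]
wrist_force: [-0.4, -0.8, -2.2]
opening: 27.6
time_s: 12.45
ee_pos: [464.7, 220.9, 109.2]
eef_rot: [0.024, 1.0, -0.0, -0.0]
wrist_force: [0.7, 0.6, -2.3]
opening: 27.5
time_s: 12.82
ee_pos: [464.7, 220.9, 106.2]
eef_rot: [0.024, 1.0, -0.0, -0.0]
wrist_force: [-0.1, 0.5, -2.6]
opening: 27.9
```

```bash
python3 -m handwheel '[[24,0,0,0.015,0],[24,0,0,0.01,0],[24,0,0,0,0]]' 40
python3 - <<'E'
from h import *
import cv2
b=r.read_camera("side");cv2.imwrite("pics/c6.png",cv2.resize(b[90:190,170:270],(600,600),interpolation=cv2.INTER_CUBIC))
E
```

```text
time_s: 13.2
ee_pos: [464.7, 221.0, 104.8]
eef_rot: [0.024, 1.0, -0.0, -0.0]
wrist_force: [-0.0, 1.2, -3.2]
opening: 27.6
```

View pics/c6.png

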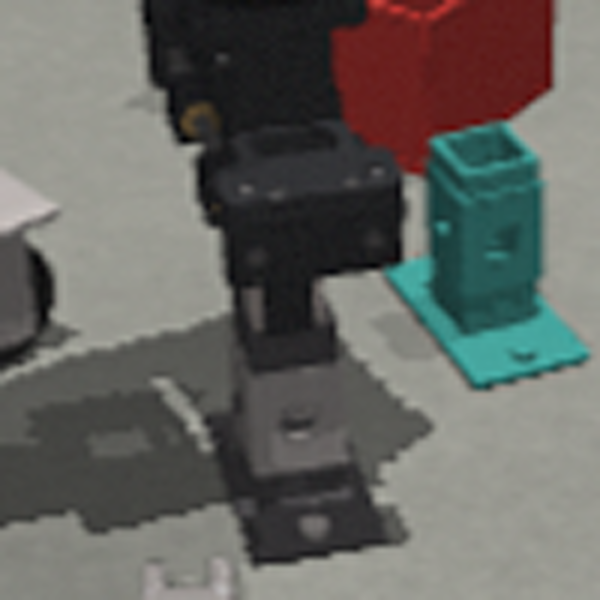

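```bash
python3 -m handwheel '[[32,0,0,0,0],[36,0,0,0,0],[44,0,0,0,0],[44,0,0,0,0]]' 40
python3 - <<'E'
from h import *
import cv2
b=r.read_camera("side");cv2.imwrite("pics/c7.png",cv2.resize(b[90:190,170:270],(600,600),interpolation=cv2.INTER_CUBIC))
E
```

```text
time_s: 13.75
ee_pos: [464.8, 221.0, 104.9]
eef_rot: [0.024, 1.0, 0.0, 0.0]
wrist_force: [1.0, 0.1, -0.2]
opening: 44.2
```

View pics/c7.png

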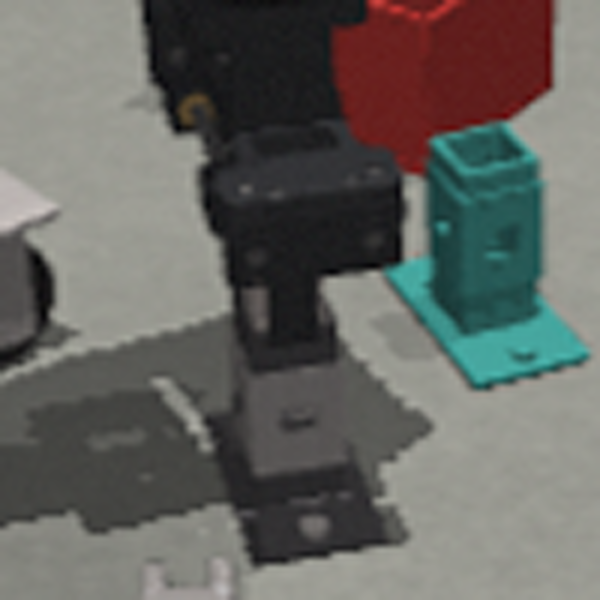

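```bash
python3 -m handwheel '[[44,0,0,-0.2,0],[44,0,0,-0.5,0],[44,0,0,-0.7,0],[0,-0.027,0,0,0],[0,0,0,0,0],[0,0,0,0,0],[0,0,0,0,0]]' 20
python3 - <<'E'
from h import *
import cv2
b=r.read_camera("side");a=r.read_camera("wrist")
cv2.imwrite("pics/c8.png",np.hstack([cv2.resize(b[90:190,170:270],(400,400),interpolation=cv2.INTER_CUBIC),cv2.resize(a[130:290,172:332],(400,400),interpolation=cv2.INTER_CUBIC)]))
E
```

```text
time_s: 14.68
ee_pos: [466.1, 220.8, 188.1]
eef_rot: [0.024, 1.0, -0.0, -0.001]
wrist_force: [0.2, 0.5, -0.0]
opening: 6.5
```

View pics/c8.png

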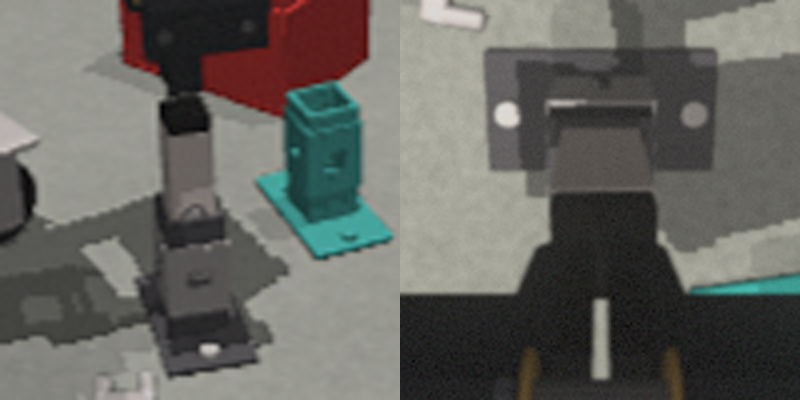

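```bash
python3 -m handwheel '[[0,0,0,0.15,0],[0,0,0,0.07,0],[0,0,0,0,0]]' 20;python3 -m handwheel '[[0,0,0,0.02,0],[0,0,0,0.02,0],[0,0,0,0,0]]'
```

```text
time_s: 15.15
ee_pos: [466.2, 220.8, 175.1]
eef_rot: [0.024, 1.0, -0.0, -0.001]
wrist_force: [0.6, 0.6, -0.0]
opening: 0.3
time_s: 15.52
ee_pos: [466.3, 220.9, 173.2]
eef_rot: [0.024, 1.0, 0.0, -0.0]
wrist_force: [0.4, 0.5, -0.8]
opening: 0.6
```

```bash
for i in 1 2; do python3 -m handwheel '[[0,0,0,0.02,0],[0,0,0,0.02,0],[0,0,0,0,0]]' | grep -E 'ee_pos|wrist'; done; python3 -m handwheel '[[0,0,0,0.03,0],[0,0,0,0.02,0]]' | grep -E 'ee_pos|wrist'
```

```text
ee_pos: [466.4, 220.9, 171.0]
wrist_force: [-0.5, 0.5, 2.4]
ee_pos: [466.3, 220.8, 168.3]
wrist_force: [-0.7, 0.4, 2.3]
ee_pos: [466.4, 220.9, 165.4]
wrist_force: [-1.1, -0.7, 3.9]
```

```bash
for i in 1 2 3; do python3 -m handwheel '[[0,0,0,0.03,0],[0,0,0,0.03,0],[0,0,0,0.03,0]]' | grep -E 'ee_pos|wrist'; done
```

```text
ee_pos: [466.3, 220.9, 159.9]
wrist_force: [0.2, -0.7, 4.8]
ee_pos: [466.3, 220.9, 154.5]
wrist_force: [0.5, -0.5, 3.7]
ee_pos: [466.3, 220.9, 149.1]
wrist_force: [0.1, -0.4, 4.2]
```

Below here the latch may catch, so I'll take short steps and read the force after each one.

```bash
python3 -m handwheel '[[0,0,0,0.02,0],[0,0,0,0.02,0]]' | grep -E 'ee_pos|wrist'; python3 -m handwheel '[[0,0,0,0.02,0],[0,0,0,0.02,0]]' | grep -E 'ee_pos|wrist'
```

```text
ee_pos: [466.4, 220.9, 146.8]
wrist_force: [-0.2, -0.6, 4.4]
ee_pos: [466.3, 220.9, 144.4]
wrist_force: [-0.0, -0.7, 4.4]
```

```bash
python3 -m handwheel '[[0,0,0,0.02,0],[0,0,0,0.02,0]]' | grep -E 'ee_pos|wrist'
```

```text
ee_pos: [466.3, 220.9, 142.0]
wrist_force: [-0.5, -0.8, 4.0]
```

```bash
python3 -m handwheel '[[0,0,0,0.02,0],[0,0,0,0,0]]' | grep -E 'ee_pos|wrist'
```

```text
ee_pos: [466.3, 220.8, 140.6]
wrist_force: [0.2, -0.2, 2.2]
```

```bash
python3 -m handwheel '[[0,0,0,0.02,0],[0,0,0,0.02,0]]' | grep -E 'ee_pos|wrist'
```

```text
ee_pos: [466.4, 220.9, 138.4]
wrist_force: [-0.1, -0.5, 3.9]
```

```bash
python3 -m handwheel '[[0,0,0,0.02,0],[0,0,0,0.02,0]]' | grep -E 'ee_pos|wrist'
```

```text
ee_pos: [466.3, 220.9, 136.0]
wrist_force: [-0.9, -0.3, 3.7]
```

```bash
python3 -m handwheel '[[0,0,0,0.02,0],[0,0,0,0,0]]' | grep -E 'ee_pos|wrist'
```

```text
ee_pos: [466.2, 220.9, 134.6]
wrist_force: [-0.1, -0.3, 1.9]
```

```bash
python3 -m handwheel '[[0,0,0,0.02,0],[0,0,0,0.01,0]]' | grep -E 'ee_pos|wrist'
```

```text
ee_pos: [466.3, 220.9, 133.0]
wrist_force: [-0.2, -0.3, 3.2]
```

```bash
python3 -m handwheel '[[0,0,0,0.02,0],[0,0,0,0.01,0]]' | grep -E 'ee_pos|wrist'
```

```text
ee_pos: [466.3, 220.9, 131.1]
wrist_force: [0.9, -0.1, -0.2]
```

Run:
```python
from h import *
import cv2
b=r.read_camera("side");a=r.read_camera("wrist")
cv2.imwrite("pics/c9.png",np.hstack([cv2.resize(b[100:190,175:265],(400,400),interpolation=cv2.INTER_CUBIC),cv2.resize(a[130:290,172:332],(400,400),interpolation=cv2.INTER_CUBIC)]))
```

```text
(no output)
```

View pics/c9.png

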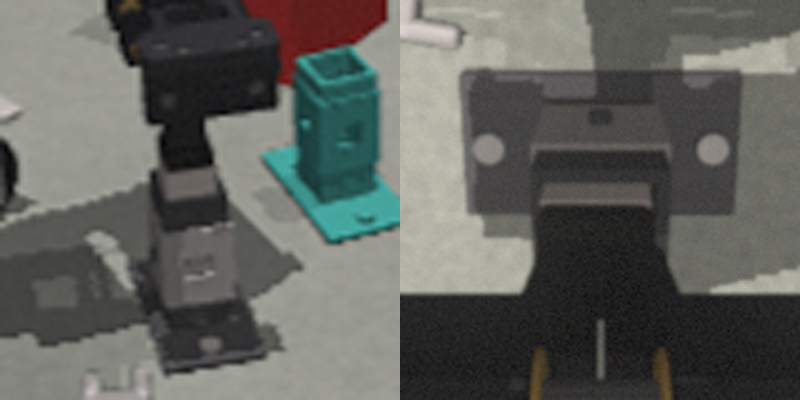

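```bash
python3 -m handwheel '[[0,0,0,0.015,0],[0,0,0,0,0]]' | grep -E 'ee_pos|wrist'
```

```text
ee_pos: [466.2, 220.9, 130.1]
wrist_force: [-0.7, 0.2, 0.3]
```

```bash
python3 -m handwheel '[[0,0,0,0.015,0],[0,0,0,0,0]]' | grep -E 'ee_pos|wrist'
```

```text
ee_pos: [466.3, 220.9, 129.3]
wrist_force: [-0.0, 0.6, -0.2]
```

```bash
python3 -m handwheel '[[0,0,0,0.015,0],[0,0,0,0,0]]' | grep -E 'ee_pos|wrist'
```

```text
ee_pos: [466.3, 220.9, 128.5]
wrist_force: [0.5, 0.5, 1.4]
```

```bash
python3 -m handwheel '[[0,0,0,0.01,0],[0,0,0,0,0]]' | grep -E 'ee_pos|wrist'
```

```text
ee_pos: [466.3, 220.9, 127.9]
wrist_force: [-0.1, 0.5, -0.2]
```

```bash
python3 -m handwheel '[[0,0,0,0.01,0],[0,0,0,0,0]]' | grep -E 'ee_pos|wrist'
```

```text
ee_pos: [466.4, 220.9, 127.4]
wrist_force: [-0.8, -0.1, 0.8]
```

```bash
python3 -m handwheel '[[0,0,0,0.01,0],[0,0,0,0,0]]' | grep -E 'ee_pos|wrist'
```

```text
ee_pos: [466.7, 221.0, 127.4]
wrist_force: [-0.7, -0.6, 5.8]
```

Run:
```python
from h import *
import cv2
b=r.read_camera("side");a=r.read_camera("wrist")
cv2.imwrite("pics/c10.png",np.hstack([cv2.resize(b[100:190,175:265],(400,400),interpolation=cv2.INTER_CUBIC),cv2.resize(a[130:290,172:332],(400,400),interpolation=cv2.INTER_CUBIC)]))
```

```text
(no output)
```

View pics/c10.png

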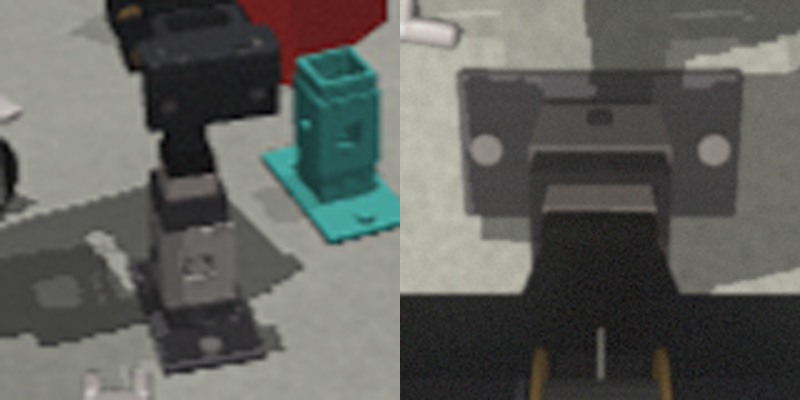

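```bash
python3 -m handwheel '[[0,0,0,0.01,0],[0,0,0,0,0]]' | grep -E 'ee_pos|wrist'
```

```text
ee_pos: [467.0, 221.1, 127.4]
wrist_force: [-1.7, 0.5, 11.5]
```

```bash
python3 -m handwheel '[[0,0,0,0.01,0],[0,0,0,0,0]]' | grep -E 'ee_pos|wrist'
```

```text
ee_pos: [467.3, 221.1, 127.4]
wrist_force: [-1.9, -0.2, 15.8]
```

```bash
python3 -m handwheel '[[0,0,0,-0.1,0],[0,0,0,-0.6,0],[0,0,0,-0.9,0],[0,0,0,-0.5,0],[0,0,0,0,0]]'
python3 - <<'E'
from h import *
import cv2
b=r.read_camera("side");a=r.read_camera("wrist")
cv2.imwrite("pics/c11.png",np.hstack([cv2.resize(b[110:190,180:260],(400,400),interpolation=cv2.INTER_CUBIC),cv2.resize(a[110:270,172:332],(400,400),interpolation=cv2.INTER_CUBIC)]))
E
```

```text
time_s: 22.72
ee_pos: [466.8, 221.0, 253.3]
eef_rot: [0.024, 1.0, 0.0, 0.002]
wrist_force: [-1.0, -0.0, -0.4]
opening: 0.4
```

View pics/c11.png

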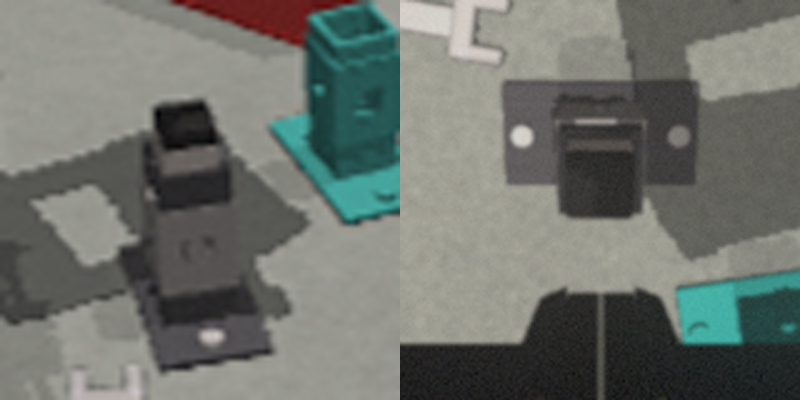

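```bash
python3 -m handwheel '[[0,-0.3,0.7,0,0],[0,0,0.7,0,0],[0,0,0.7,0,0],[0,0,0,0,0],[0,0,0,0,0]]'
python3 - <<'E'
from h import *
import cv2
a=r.read_camera("wrist");cv2.imwrite("pics/w12.png",a);t=r.read_camera("top");cv2.imwrite("pics/t12.png",t)
p=proj("wrist",[466,221,60]).astype(int);print(p)
x,y=p;cv2.imwrite("pics/c12.png",np.hstack([cv2.resize(a[max(0,y-45):max(0,y-45)+90,max(0,x-45):max(0,x-45)+90],(400,400),interpolation=cv2.INTER_CUBIC),cv2.resize(t[190:255,130:195],(400,400),interpolation=cv2.INTER_CUBIC)]))
E
```

```text
time_s: 23.45
ee_pos: [490.2, 345.3, 250.2]
eef_rot: [0.024, 1.0, -0.001, -0.001]
wrist_force: [0.0, -0.5, -0.0]
opening: 0.5
[148 157]
```

View pics/c12.png

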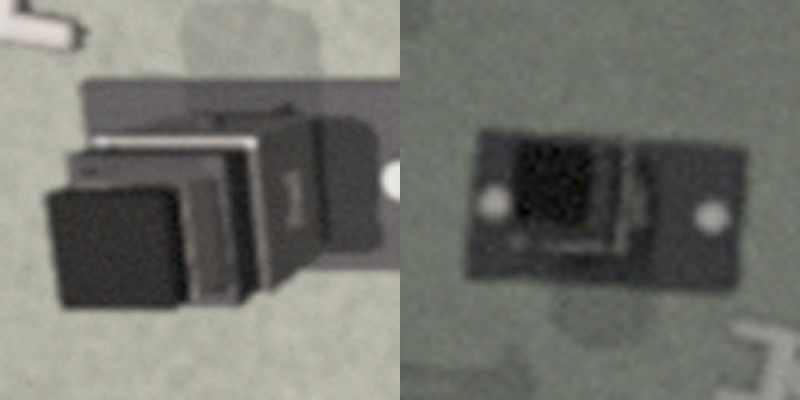

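```bash
python3 -m handwheel '[[0,0,0.3,0.7,0],[0,0,0.2,0.5,0],[0,0,0,0,0],[0,0,0,0,0]]'
python3 - <<'E'
from h import *
import cv2
a=r.read_camera("wrist")
p=proj("wrist",[466,241,50]).astype(int);print(p,r.read_state()["ee_pos"])
x,y=p;y0,x0=max(0,y-40),max(0,x-60)
cv2.imwrite("pics/c13.png",cv2.resize(a[y0:y0+80,x0:x0+100],(750,600),interpolation=cv2.INTER_CUBIC))
E
```

```text
time_s: 24.05
ee_pos: [492.6, 375.2, 181.0]
eef_rot: [0.025, 1.0, 0.0, 0.001]
wrist_force: [0.2, 1.0, 0.4]
opening: 0.6
[114 166] [492.58843651 375.34189858 181.28169007]
```

View pics/c13.png

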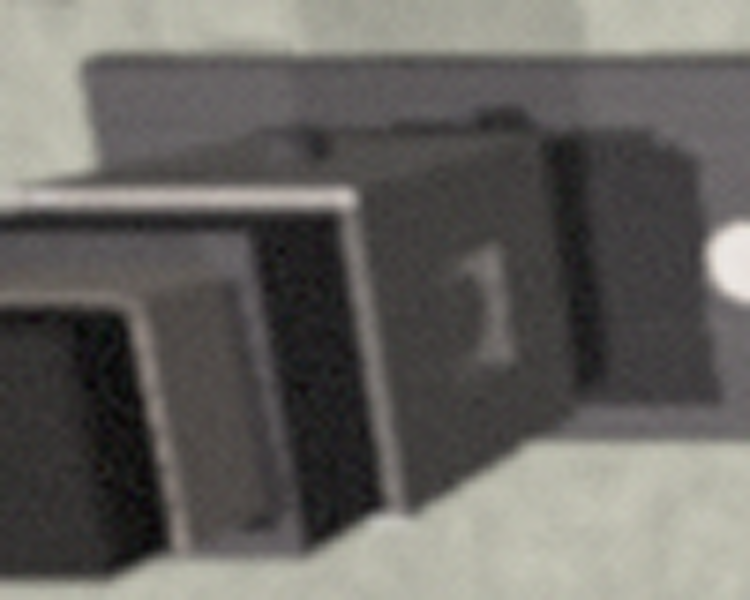

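Run:
```python
from h import *
import cv2
a=r.read_camera("wrist")
y0,x0=126,54;k=7.5
c=cv2.resize(a[y0:y0+80,x0:x0+100],(750,600),interpolation=cv2.INTER_CUBIC)
c=cv2.convertScaleAbs(c,alpha=2.2,beta=-60);o=c.copy()
yw=-0.05;ux=np.array([np.cos(yw),np.sin(yw),0]);uy=np.array([-np.sin(yw),np.cos(yw),0]);m=np.array([466.3,220.8,0])
def dr(P,col): cv2.polylines(o,[np.int32([((proj("wrist",p)-[x0,y0]+.5)*k) for p in P])],True,col,1)
th=np.linspace(0,6.28,40)
dr([m+uy*19.5+ux*6*np.cos(t)+np.array([0,0,46.4+6*np.sin(t)]) for t in th],(0,255,0))
zc=46.4-6+7.5
dr([m+uy*20.5+ux*sx*8+np.array([0,0,zc+sz*7.5]) for sx,sz in((1,1),(1,-1),(-1,-1),(-1,1))],(0,0,255))
cv2.imwrite("pics/c14.png",np.hstack([c[150:420,350:720],o[150:420,350:720]]))
```

```text
(no output)
```

View pics/c14.png

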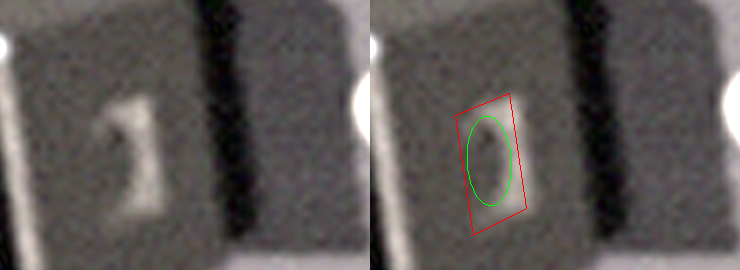

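```bash
python3 -m handwheel '[[0,0,0,-0.5,0],[0,0,0,0,0],[0,0,0,0,0]]'
python3 - <<'E'
from workcell import r
print(r.close_job())
E
```

```text
time_s: 24.52
ee_pos: [491.8, 375.5, 209.4]
eef_rot: [0.025, 1.0, -0.0, 0.0]
wrist_force: [-0.2, 0.2, -0.0]
opening: 0.3
the job is handed in; nothing more can be done
None
```

The stop post is in the empty grey socket and, as far as I could check, locked. I handed the job in at about 24.5 s.

**What I did:** I gripped the post across its buttons, pressing them flush (opening 28.0 mm), and lowered it until the buttons were under the rim. Then I released it and pushed it down from above with closed fingertips.

**Force and height:**
- Pushing took about 4 N, below the 5 to 12 N described, and fell to about zero with the buttons roughly 42 mm below the rim.
- The post then met a hard stop with its top about 24.4 mm above the rim, near the low end of the 24 to 41 mm range. The highest reading was 15.8 N.
- It stayed standing when I lifted away.

**Last pictures:**
- **−y side:** the button shows as a ring in its latch hole.
- **+y side:** a rounded shape covers the middle of the hole's lit lower edge, about where the popped button should be. The picture is coarse, about 1 pixel per mm, so this is good evidence rather than proof.

The arm touched nothing when I handed in. I did not re-measure the bystanders, but I saw no contact with them.

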